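Shut the big locker ventilator

ROBOT

A 6-joint arm with a two-finger parallel gripper is mounted at the origin on the work surface. World frame = base frame: x ahead of the robot, y to its left, z up, the work surface at z = 0. Lengths are in m, angles in degrees, forces in N, time in s.
With the tool pointing down it reaches from about 0.4 to 0.825 m from the base axis. Payload 7 kg.
Tool frame: the origin (TCP) lies at the very end of the fingers, on their centre line; the grasp point (between the pads) lies 19 mm behind it; z points along the fingers, y is the line along which they close (so a half turn about z gives the same grasp; the last joint's range is limited). The gripper opens to 88 mm and grips with 3 to 60 N. Pads are 19 mm wide; open, the fingers measure 130 mm over their backs; the gripper's body (78 mm by 193 mm) begins 47 mm behind the grasp point.
Start: joints at [-54.253, 20.546, 0.682, 0, -70.136, -16.507], TCP at [0.222, -0.637, 0.227] pointing down, gripper open.
Joint ranges: [-176.03, 176.03], [-82.01, 121.73], [-58.28, 71.71], [-173.87, 95.51], [-174.79, -0.11], [-173.66, 173.66]. Speed limits (degrees/s): [136.94, 136.94, 172.46, 180, 180, 180].

INTERFACE

Orientations are given as [roll, pitch, yaw] about the fixed x, y, z axes, in that order (R = Rz(yaw) Ry(pitch) Rx(roll)).
In Python, from plant import get_obs, snapshot, camera_params, close_job, boxes_of, cut_out, landmark_of gives the robot as it stands.
- The arm moves only by the shell command python3 -m inch 'ROWS' [OPENING]. ROWS is text: rows parted by semicolons, each of 6 numbers parted by spaces: the shift along the tool's x, y, z in units of 30 cm (1.0 is 30 cm), then the turn, a rotation vector about the tool's x, y, z in units of pi rad (1.0 is pi rad). A call has 1 to 10 rows; each row is the pose to reach, as a shift and turn from the pose commanded when the call began, along the tool's axes at that moment, turning the shorter way round; what a row does not reach only later rows make up. A row lasts 1/12 s, in which the tool goes at most 41.7 mm and 7.16 degrees, less where a joint would pass 70% of its speed; a pose out of reach is approached as far as the arm can. A call with a number of a shift or a turn outside -1 to 1 is refused whole. A call with a gripper value outside its range is refused whole. OPENING is the closure, from -1 (fully open) to 1 (shut), set as the call begins (- or left out, the last holds). The fingers move at their own pace and stop on an object; the grip force is fixed at half the most. Time passes only in rows, so rows that repeat a pose let the fingers close. It gives the time, the measured TCP pose, the force, the opening and the grip force at its end, in the units of the state.
- get_obs(): the state, without advancing time (a new reading comes with each control period).
- snapshot(name): name is "scene" or "top" or "wrist"; returns the picture (480x640x3 uint8, red, green, blue); there is no depth.
- camera_params(name): a dict with "mtx" (3x3 intrinsics, pixels), "rvec" (rotation vector, rad) and "tvec" (3), from world to camera coordinates, as OpenCV has them. Camera axes: x right, y down, z forward; pixel columns grow to the right and rows downward; lengths in m; the calibration is good to about 2 mm. A picture is of the moment at which its call begins: read the wrist's pose just before it. camera_params takes no time and is no camera call; for the wrist camera it gives the pose at the moment of the call.
- close_job(): hands the job in; it is judged then, once.
Trained networks look in the newest picture that a camera, given by its name, has taken for a name from the list of things; names that differ only in an ending like _2 or _b are one class to them, and where a whole thing is asked for, a point or a joint stands for the part that bears it (a point fixed in the world has none). Each returns a list of dicts, best first, with "p" (0 to 1); they miss things now and then, are a little off and sometimes report something else, mostly with a low value. They report only what shows in the picture. A call takes as long as a camera call.
- boxes_of(camera, thing): "rect" ([left, top, width, height] in pixels, round what is visible of it).
- cut_out(camera, thing): "pixels" (480x640 bool, what is visible of it) and "rect" ([left, top, width, height] in pixels, round what is visible of it).
- landmark_of(camera, thing): "uv" ([column, row] in pixels: a listed point, or the origin of a listed thing).
The state is a dict: "clock": time; "joint_pos": joint angles; "qvel": joint speeds; "tau": joint torques, N m; "tool_pos": TCP position; "orientation": TCP orientation; "force": force on the tool from outside, world axes, zero at the start; "moment": the same for the moment, N m; "opening": finger opening in m; "gripper_force": force on a finger pad.
Only numpy, scipy, OpenCV 4.12 (cv2) and the standard library are available. Lean on these libraries where they do the work, as an engineer would, in place of code of your own. Each camera call takes 0.05 s, during which the arm holds its last target. There are 200 camera calls.

TASK

Two new wooden locker ventilators are screwed down on the boatbuilder's bench, and dust must not get into the bigger one. Shut it fully: press down on its flat shutter, slide it across the opening until the opening is covered, and let go. Leave the shutter of the smaller ventilator as it is.

Things in the scene. Friction and masses are not known exactly. Their poses are not given: they have to be found in the camera images.
- big_vent: bigger ventilator: fixed wooden frame 280 mm long (x), 125 wide (y), top 45 mm above the bench; origin: centre of its underside; x points the closing way. A cap board 5 mm thick covers its end from x = -140 to -30 mm; the shutter comes out from under it. The window, x = -30 to +125, 80 wide, shows the shutter, then the dark opening, 41 mm deep, then the end rail.
- big_shutter (a joint): how far the bigger shutter is slid shut, m: 0 = fully open (opening 70 mm long), 0.070 = fully shut, at its stop. It slides along the frame's +x with a drag of 1 to 2 N, cannot move up or down, and stays where it is left.
- big_press (a point): point on the bigger shutter's top face, on its centre line, 50 mm behind its leading edge; moves with it. Shutter: flat pale wood, 80 mm wide, no handle, top flush with the frame, 45 mm above the bench. When fully open this point lies 35 mm beyond the cap's edge. Axes as the frame.
- small_press (a point): the like point on the shutter of the smaller ventilator (frame 210 mm long, 90 mm wide, 45 mm high, shutter 45 mm wide), which looks the same but for its size and is also open; to be left where it is.

How it is judged:
By the outcome, as a careful person would: the job done as asked, in the order asked, and still so for the second after the job is handed in, with the robot touching nothing.
It also fails if it takes over 27 s, if anything falls off the work surface, if the arm or the gripper's body presses on something with over 40 N, if the wrist force passes 120 N, or if a joint passes its speed limit or range.

## Working session

There is one attempt and no reset: what is moved stays moved. The work goes in short steps, Python scripts to look and compute and a shell command to move; the robot and the scene stay as the last step left them, time stands still between calls to the robot, and variables do not carry over. Pictures are saved under pics/ and viewed, at most 10 in all, crops included, and the job is handed in when it is done.

```bash
mkdir -p pics
cat > h.py <<'E'
import numpy as np, cv2
from plant import *
def ray(cam,uv,z):
    c=camera_params(cam);R=cv2.Rodrigues(np.array(c["rvec"],float))[0];t=np.array(c["tvec"],float).ravel()
    p=cv2.undistortPoints(np.array([[uv]],float),np.array(c["mtx"],float),None).ravel()
    d=R.T@np.array([p[0],p[1],1]);o=-R.T@t
    return o+d*(z-o[2])/d[2]
E
python3 - <<'E'
from h import *
np.set_printoptions(precision=4,suppress=True)
for cam in ("top","scene"):
    im=snapshot(cam);cv2.imwrite(f"pics/{cam}1.png",im[:,:,::-1])
    for n,z in(("big_press",.045),("small_press",.045),("big_vent",0)):
        for r in landmark_of(cam,n)[:3]: print(cam,n,r["p"],r["uv"],ray(cam,r["uv"],z))
    for r in boxes_of(cam,"big_vent")[:2]: print(r)
o=get_obs();print(o["clock"],o["tool_pos"],o["orientation"],o["force"],o["opening"])
E
```

```text
top big_press 0.57 [426.4, 216.3] [ 0.6008 -0.1784  0.045 ]
top small_press 0.91 [207.7, 229.1] [0.5876 0.1593 0.045 ]
top big_vent 0.82 [423.1, 226.0] [ 0.5884 -0.1836  0.    ]
{'rect': [364.0, 130.3, 134.4, 194.4], 'p': 0.7}
scene big_press 0.9 [242.9, 322.4] [ 0.5987 -0.1794  0.045 ]
scene small_press 0.95 [379.5, 217.7] [0.5998 0.1467 0.045 ]
scene big_vent 0.92 [237.3, 340.0] [ 0.5818 -0.1788  0.    ]
{'rect': [115.6, 264.3, 231.2, 144.9], 'p': 0.68}
0.5 [ 0.2224 -0.6373  0.2265] [ 179.996    -0.0022 -160.7608] [-0.5351  0.2748  0.0514] 0.0875975315420311
```

View pics/top1.png

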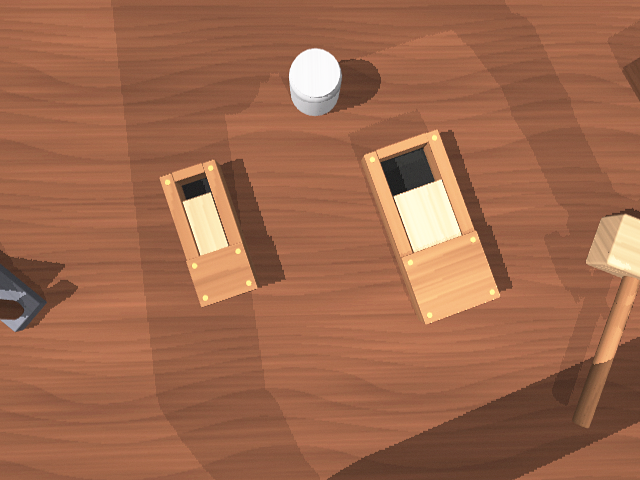

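View pics/scene1.png

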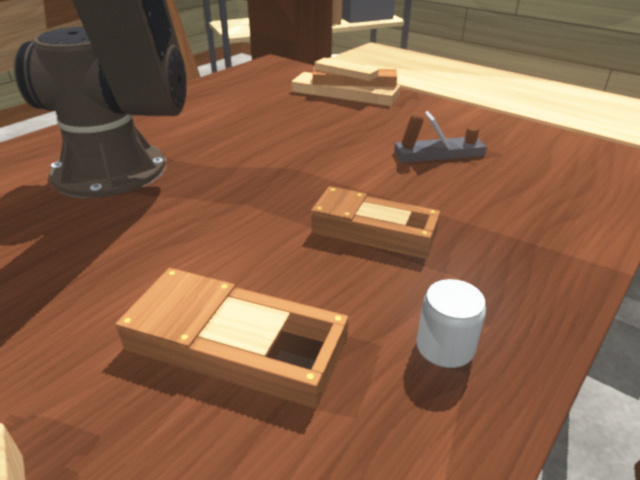

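The top view shows the big vent on the right: its cap edge runs (408,263)-(476,237), the shutter's leading edge is near (419,187), and the end rail is at the upper left. The smaller vent is on the left, with a cup at (315,80). The scene view agrees. Next I'll work out the closing axis and the shifts.

Run:
```python
from h import *
from scipy.spatial.transform import Rotation as Ro
np.set_printoptions(precision=4,suppress=True)
P=lambda u,z=.045: ray("top",u,z)[:2]
fl,fr=P((362,157)),P((438,130)); bl,br=P((426,323),.05),P((499,296),.05)
print(fl,fr,bl,br,"L",np.linalg.norm(fl-bl),np.linalg.norm(fr-br),"W",np.linalg.norm(fl-fr))
x=(fl+fr-bl-br)/2; a1=np.degrees(np.arctan2(x[1],x[0])); y=(fl-fr)+(bl-br); a2=np.degrees(np.arctan2(-y[0],y[1]))
c=(fl+fr+bl+br)/4; th=np.radians((a1*2+a2)/3); ux=np.array([np.cos(th),np.sin(th)])
print("yaw",a1,a2,"c",c,"press from frame",c+.005*ux,"ux",ux)
bp=(P((426.4,216.3))+ray("scene",(242.9,322.4),.045)[:2])/2
o=get_obs();R=Ro.from_euler("xyz",o["orientation"],degrees=True)
for q in(bp,c+.005*ux):
  for z in(.10,): print("shift/0.3 tool",R.inv().apply(np.r_[q,z]-o["tool_pos"])/.3)
print("70mm in tool",R.inv().apply(np.r_[ux*.07,0])/.3)
print("cup",ray("top",(315,105),0),ray("scene",(448,355),0),ray("scene",(455,297),.08),P((315,75),.08))
```

```text
[ 0.6951 -0.0802] [ 0.736  -0.2008] [ 0.4365 -0.1717] [ 0.4749 -0.2866] L 0.2743108134137009 0.2748122653766311 W 0.1273159751127858
yaw 18.83437884219005 18.598260462163257 c [ 0.5856 -0.1848] press from frame [ 0.5903 -0.1832] ux [0.9469 0.3215]
shift/0.3 tool [-1.6911  1.0279  0.4218]
shift/0.3 tool [-1.6568  1.0248  0.4218]
70mm in tool [-0.2333 -0.002  -0.    ]
cup [ 0.7916 -0.01    0.    ] [ 0.8235 -0.0199  0.    ] [0.808  0.0033 0.08  ] [ 0.8118 -0.009 ]
```

```bash
python3 -m inch '-0.84 0.515 0 0 0 0;-0.84 0.515 0 0 0 0;-0.84 0.515 0 0 0 0;-0.84 0.515 0 0 0 0;-0.84 0.515 0 0 0 0;-0.84 0.515 0 0 0 0;-0.84 0.515 0 0 0 0;-0.84 0.515 0 0 0 0;-0.84 0.515 0 0 0 0' 1; python3 -m inch '-0.83 0.51 0.35 0 0 0;-0.83 0.51 0.35 0 0 0;-0.83 0.51 0.35 0 0 0;-0.83 0.51 0.35 0 0 0;-0.83 0.51 0.35 0 0 0;-0.83 0.51 0.35 0 0 0;-0.83 0.51 0.35 0 0 0;-0.83 0.51 0.35 0 0 0;-0.83 0.51 0.35 0 0 0;-0.83 0.51 0.35 0 0 0'
python3 - <<'E'
from h import *
from scipy.spatial.transform import Rotation as Ro
o=get_obs();print(o["clock"],o["tool_pos"],o["orientation"],o["force"],o["opening"])
im=snapshot("wrist");cv2.imwrite("pics/w1.png",im[:,:,::-1])
R=Ro.from_euler("xyz",o["orientation"],degrees=True)
for r in landmark_of("wrist","big_press")[:2]:
  q=ray("wrist",r["uv"],.045);print(r,q,R.inv().apply(q-o["tool_pos"])/.3)
E
```

```text
clock: 1.25
tool_pos: [0.4111, -0.4065, 0.227]
orientation: [-180.0, 0.0, -160.5]
force: [-1.1, -0.1, 0.2]
opening: 0.0333
gripper_force: 0.0
clock: 2.08
tool_pos: [0.594, -0.1821, 0.1207]
orientation: [180.0, -0.1, -160.7]
force: [-0.4, -0.6, 0.7]
opening: 0.0003
gripper_force: 0.0
2.0833 [ 0.59397691 -0.18209878  0.12070445] [ 1.79975365e+02 -9.86309829e-02 -1.60714611e+02] [-0.43314581 -0.62183243  0.67139912] 0.00032029846121120335
{'uv': [320.4, 256.9], 'p': 0.94} [ 0.59931306 -0.18132387  0.045     ] [-0.01807652 -0.00354501  0.25231594]
```

View pics/w1.png

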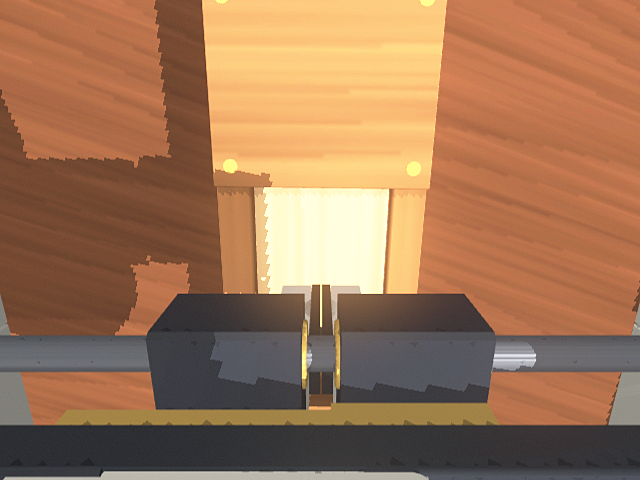

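The wrist view shows the closed fingertips, at about (320,290), centred on the pale shutter just ahead of the cap edge at row 187. I'll go down now.

```bash
python3 -m inch '0 0 0.1 0 0 0;0 0 0.2 0 0 0;0 0 0.235 0 0 0;0 0 0.235 0 0 0;0 0 0.235 0 0 0'; python3 -m inch '0 0 0.01 0 0 0;0 0 0.015 0 0 0;0 0 0.02 0 0 0;0 0 0.02 0 0 0'
```

```text
clock: 2.6
tool_pos: [0.594, -0.183, 0.0518]
orientation: [-180.0, -0.0, -160.8]
force: [-0.7, -0.3, 0.5]
opening: 0.0004
gripper_force: 0.0
clock: 2.93
tool_pos: [0.5944, -0.1819, 0.0457]
orientation: [-180.0, 0.1, -160.8]
force: [0.1, 0.1, -0.4]
opening: 0.0001
gripper_force: 0.0
```

```bash
python3 -m inch '0 0 0.004 0 0 0;0 0 0.004 0 0 0;0 0 0.004 0 0 0'; python3 -m inch '0 0 0.004 0 0 0;0 0 0.004 0 0 0;0 0 0.004 0 0 0'
```

```text
clock: 3.18
tool_pos: [0.595, -0.1817, 0.0453]
orientation: [-179.9, 0.1, -160.7]
force: [-1.4, 1.6, 7.0]
opening: 0.0004
gripper_force: 3.5
clock: 3.43
tool_pos: [0.5959, -0.1815, 0.0452]
orientation: [-179.9, 0.2, -160.7]
force: [-2.7, 4.6, 13.4]
opening: 0.0001
gripper_force: 6.9
```

```bash
python3 -m inch '-0.02 0 0.002 0 0 0;-0.04 0 0.002 0 0 0;-0.06 0 0.002 0 0 0;-0.08 0 0.002 0 0 0;-0.08 0 0.002 0 0 0'
python3 - <<'E'
from h import *
for n in("big_press","small_press"):
  snapshot("scene")
  for r in landmark_of("scene",n)[:1]: print(n,r,ray("scene",r["uv"],.045))
im=snapshot("scene");cv2.imwrite("pics/s2.png",cv2.resize(im[230:430,90:380],None,fx=2,fy=2)[:,:,::-1])
E
```

```text
clock: 3.85
tool_pos: [0.6201, -0.1733, 0.0452]
orientation: [-179.9, 0.3, -160.7]
force: [-0.1, 5.1, 15.1]
opening: 0.0006
gripper_force: 7.5
big_press {'uv': [261.3, 326.8], 'p': 0.96} [ 0.62326337 -0.17008182  0.045     ]
small_press {'uv': [381.7, 214.0], 'p': 0.96} [0.59627446 0.15896808 0.045     ]
```

View pics/s2.png

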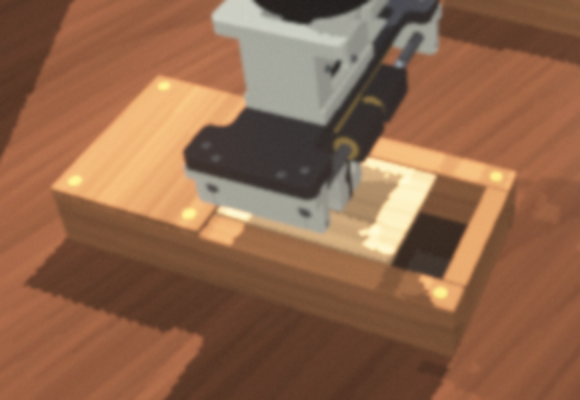

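The crop shows the shutter moving with the fingertips: its leading edge is at about (415,215), and roughly 45 mm of opening is left. I'll keep sliding.

```bash
python3 -m inch '-0.025 0 0 0 0 0;-0.05 0 0 0 0 0;-0.075 0 0 0 0 0;-0.1 0 0 0 0 0;-0.12 0 0 0 0 0;-0.135 0 0 0 0 0;-0.135 0 0 0 0 0'; python3 -m inch '-0.01 0 0 0 0 0;-0.02 0 0 0 0 0;-0.03 0 0 0 0 0;-0.04 0 0 0 0 0;-0.045 0 0 0 0 0;-0.045 0 0 0 0 0'
python3 - <<'E'
from h import *
for c in("scene","top"):
  im=snapshot(c)
  for r in landmark_of(c,"big_press")[:1]: print(r,ray(c,r["uv"],.045))
  if c=="scene":cv2.imwrite("pics/s3.png",cv2.resize(im[230:430,90:380],None,fx=2,fy=2)[:,:,::-1])
E
```

```text
clock: 4.68
tool_pos: [0.6539, -0.1619, 0.0451]
orientation: [-179.9, -0.2, -160.7]
force: [-11.7, -2.4, 22.3]
opening: 0.0005
gripper_force: 11.3
clock: 5.18
tool_pos: [0.6646, -0.1586, 0.0451]
orientation: [-179.9, -0.3, -160.7]
force: [-16.5, -6.3, 24.3]
opening: 0.0004
gripper_force: 12.3
{'uv': [286.3, 334.7], 'p': 0.81} [ 0.65812331 -0.16021508  0.045     ]
```

View pics/s3.png

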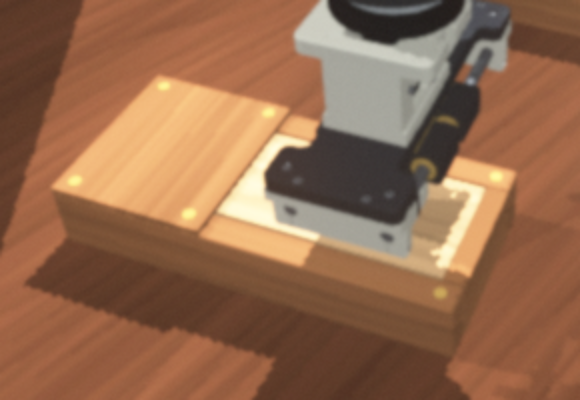

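The shutter appears to reach the end rail, and the 17 N push on the tool suggests it is at the stop. I'll lift straight up and check.

```bash
python3 -m inch '0 0 -0.03 0 0 0;0 0 -0.1 0 0 0;0 0 -0.2 0 0 0;0 0 -0.3 0 0 0;0.5 0 -0.4 0 0 0;0.5 0 -0.4 0 0 0;0.5 0 -0.4 0 0 0;0.5 0 -0.4 0 0 0;0.5 0 -0.4 0 0 0;0.5 0 -0.4 0 0 0'
python3 - <<'E'
from h import *
for c in("scene","top"):
  im=snapshot(c)
  for n in("big_press","small_press"):
    for r in landmark_of(c,n)[:1]: print(r,ray(c,r["uv"],.045))
  if c=="scene":a=cv2.resize(im[250:430,100:360],None,fx=3,fy=3)
cv2.imwrite("pics/s4.png",a[:,:,::-1])
cv2.imwrite("pics/t4.png",cv2.resize(im[110:340,150:520],None,fx=2,fy=2)[:,:,::-1])
E
```

```text
clock: 6.22
tool_pos: [0.5256, -0.2061, 0.1636]
orientation: [-179.9, 0.1, -160.8]
force: [0.9, 0.1, -0.1]
opening: 0.0006
gripper_force: 0.0
{'uv': [287.7, 334.8], 'p': 0.9} [ 0.65964251 -0.15921989  0.045     ]
{'uv': [378.3, 214.7], 'p': 0.78} [0.59291709 0.15334936 0.045     ]
{'uv': [416.8, 181.4], 'p': 0.67} [ 0.65557064 -0.16497707  0.045     ]
{'uv': [208.6, 227.1], 'p': 0.74} [0.59062423 0.15784763 0.045     ]
```

View pics/s4.png

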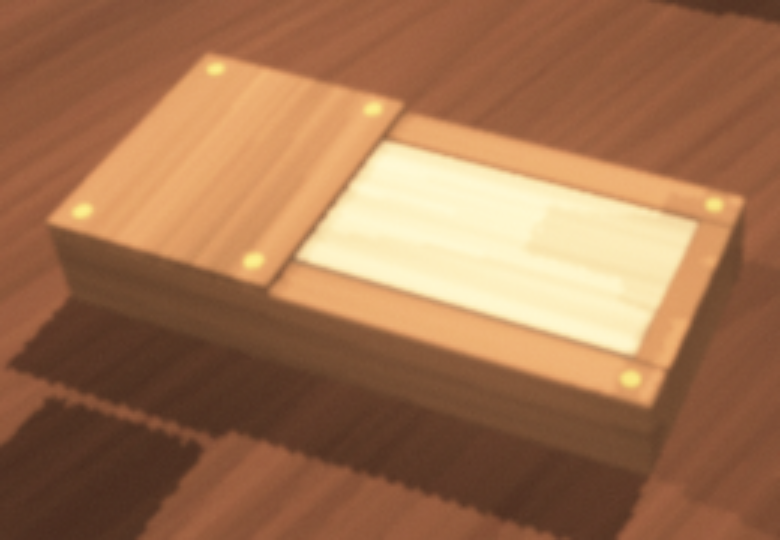

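View pics/t4.png

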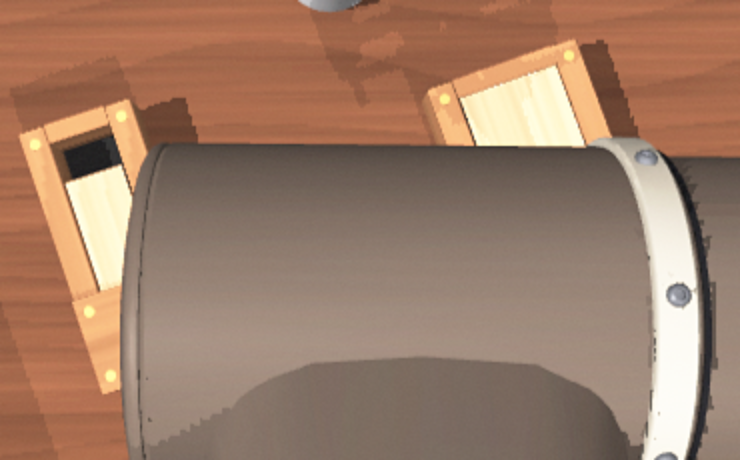

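Both views show the big shutter flush against the end rail with no dark gap. The small vent is still open as it was, and the arm is clear.

```bash
python3 -c "from plant import *;print(close_job())"
```

```text
the job is handed in; nothing more can be done
None
```

The bigger ventilator is fully shut, with its shutter against the end rail; the smaller one's shutter was left as it was, and the job was handed in after about 6.5 s with the arm clear.

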